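# Clamp a ceramic test bar in the bench micrometer with its ratchet

## Robot

A 6-joint arm with a two-finger parallel gripper is mounted at the origin on the work surface. World frame = base frame: x ahead of the robot, y to its left, z up, the work surface at z = 0. Lengths are in mm, angles in rad, forces in N, time in s.
With the tool pointing down it reaches from about 300 to 775 mm from the base axis. Payload 14.6 kg.
Tool frame: the origin (TCP) lies on the centre line of the jaws, within the pads' length; the fingertips stand 8 mm ahead of it and the grasp point (between the pads) lies 11 mm behind it; z points along the fingers, y is the direction in which the jaws open and shut (so a half turn about z gives the same grasp; the last joint's range is limited). The gripper opens to 94 mm and grips with 3 to 60 N. Pads are 16 mm wide; open, the fingers measure 119 mm over their backs; the gripper's body (75 mm by 177 mm) begins 78 mm behind the grasp point.
Start: joints at [-1.361, 0.3, 1.521, -0, 1.321, -0.067], TCP at [150.297, -529.056, 213.446] pointing down, gripper open.
Joint ranges: [-3.03, 3.03], [-0.79, 2.21], [0.23, 2.52], [-1.04, 4.18], [0, 3.07], [-2.55, 2.55]. Speed limits (rad/s): [2.22, 2.22, 2.57, 3.14, 3.14, 3.14].

## Interface

Orientations are given as [roll, pitch, yaw] about the fixed x, y, z axes, in that order (R = Rz(yaw) Ry(pitch) Rx(roll)).
In Python, from cell import read_state, cams, manip gives the robot as it stands.
- The arm moves only by the shell command python3 -m handwheel 'ROWS' [OPENING] [FORCE]. ROWS is JSON, a list of rows, each a list of 4 numbers: the shift along the tool's x, y, z in m, then the turn about the tool's z in degrees. In form: [[dx, dy, dz, turn], ...]. A call has 1 to 5 rows; each row is the pose to reach, as a shift and turn from the pose measured when the call began, along the tool's axes at that moment; what a row does not reach only later rows make up. A row lasts 1/8 s, in which the tool goes at most 62.5 mm and 10.7 degrees, less where a joint would pass 70% of its speed; a pose out of reach is approached as far as the arm can. A call with a gripper value outside its range is refused whole. OPENING is the closure, from 0 (fully open) to 1 (shut), set as the call begins (- or left out, the last holds). The fingers move at their own pace and stop on an object; FORCE is the grip in N (left out, the last holds). Time passes only in rows, so rows that repeat a pose let the fingers close. It gives the time, the measured TCP pose, the force and the opening at its end, in the units of the state.
- read_state(): the state, without advancing time (a new reading comes with each control period).
- cams.camera(name): name is "scene" or "side" or "wrist"; returns the picture (420x560x3 uint8, red, green, blue); there is no depth.
- cams.get_calibration(name): a dict with "vertical_fov" (degrees; the focal length in pixels is half the picture's height over the tangent of half this angle, whatever the lens; pixels are square), "cx", "cy" (the principal point, pixels), "R" (3x3) and "t" (3): a world point X has camera coordinates R X + t. Camera axes: x right, y down, z forward; pixel columns grow to the right and rows downward; lengths in mm; the calibration is good to about 2 mm. The wrist camera is an equidistant fisheye: a pixel r from the principal point sees the ray r / f radians off the axis. A picture is of the moment at which its call begins: read the wrist's pose just before it. get_calibration takes no time and is no camera call; for the wrist camera it gives the pose at the moment of the call.
- manip.sign_off(): hands the job in, once; it reports no verdict.
The state is a dict: "clock": time; "joints": joint angles; "qd": joint speeds; "effort": joint torques, N m; "eef_pos": TCP position; "eef_rot": TCP orientation; "wrist_force": force on the tool from outside, world axes, zero at the start; "moment": the same for the moment, N m; "finger_gap": finger opening in mm.
Only numpy, scipy, OpenCV 4.12 (cv2) and the standard library are available. Lean on these libraries where they do the work, as an engineer would, in place of code of your own. Each camera call takes 0.05 s, during which the arm holds its last target. There are 200 camera calls.

## Task

Lay the dark grey ceramic test bar flat on the steel table of the blue bench micrometer, between the guides and pushed right up to the brass end stop, and let go of it. Then screw the spindle down onto it with the small brass ratchet knob on top of its dark thimble, clockwise from above, until the ratchet slips, let it slip for about a quarter turn, and leave the bar clamped. The bar is brittle: do not press down on it through the knob; and leave the flask, tip rack and beaker where they are.

Things in the scene. Friction and masses are not known exactly. Their poses are not given: they have to be found in the camera images.
- bar: Loose dark grey ceramic test bar, 140 x 22 x 10 mm (x, y, z), 80 to 150 g, both ends alike. Origin: centre of its underside; x runs along its length. It starts flat on the bench, left or right of the micrometer.
- gauge: Blue bench micrometer fixed to the bench. Origin on the bench under the vertical spindle axis; z up; the bar goes in along +x from its open -x side (roughly facing the robot). Foot x -100 to 50, y -65 to 85, 22 mm high. C-frame column at y 50 to 80, x -22 to 22 mm, its arm reaching to the axis 97 to 125 mm up. Steel table for the bar: x -95 to 30, y -35 to 35, top 50 mm up.
- stop (a point): Foot of the brass end stop's face, at its middle, on the table's top (gauge frame x 16, y 0, z 50 mm), axes as the gauge. The stop is 42 mm wide, 12 mm high. Two 7 mm high rails leave a 26 mm wide channel from gauge x -30 mm to the stop, flared to 41 mm wide at x -48. With the bar home its centre is 70 mm before the stop (gauge x -54) and its outer end sticks out to gauge x -124 mm.
- spindle: Steel spindle, 12 mm diameter, vertical. Origin: centre of its lower face, which comes down on the bar; at the start 2.5 to 5.5 mm higher than the top of a bar lying in the channel. It sinks 12 mm per turn (1.91 mm/rad) as thimble or knob is turned clockwise from above, both sinking with it, until it meets the bar. Turning takes about 0.035 N m; it stays where it is left.
- thimble_top (a point): Centre of the top face of the dark knurled thimble, 30 mm diameter, 36 mm high, just under the knob. Turned directly it has no torque limit and would crush the bar. While loading keep the gripper's body clear of it: hold the bar near its outer end, e.g. 90 mm from the spindle axis.
- knob (a point): Brass ratchet knob, upright cylinder 20 mm diameter, 30 mm high, with a red mark. Point on its axis at mid-height: its top 15 mm above, the thimble's top 18 mm below; free space around and above. It turns the thimble up to about 0.065 N m, then slips: the bar is then squeezed with about 16 N. Pressing down on the knob adds to that, lifting takes from it; the bar cracks at 25 N.
- ratchet (a joint): How far the knob has slipped on the thimble, rad: 0 at the start, grows as the knob slips when turned clockwise from above; it does not slip the other way below 0, so turning back from 0 opens the screw.
- flask: Bystander: small glass flask, 70 mm wide, 96 mm high, standing on the bench on the other side of the micrometer from the bar; origin centre of its underside.
- rack: Bystander: blue pipette tip rack, 85 x 125 x 62 mm high; origin centre of its underside.
- beaker: Bystander: glass beaker, 68 mm wide, 85 mm high; origin centre of its underside.
Things that resemble listed ones, but are neither listed nor needed, are in the scene too. What is meant by the bar is not orange or red, and is the smaller of those in its own colour.

How it is judged (in metres and radians):
On the way, in this order (a step that is already met when the one before it is completed fails the run):
1. the bar lies flat on the table in the channel, its end at the brass stop, and nothing holds it (x of bar in the frame of gauge between -0.059 and -0.05 m and y of bar in the frame of gauge between -0.006 and 0.006 m and z of bar in the frame of gauge between 0.046 and 0.053 m and angle between the x axis of bar and the x axis of gauge, either way round below 0.12 rad and angle between bar's own z axis and vertical below 0.06 rad and contact force between the fingers and bar below 0.2 N), for 0.2 s.
2. the knob has slipped 0.3 rad or more with the spindle on the bar (value of joint ratchet above 0.3 rad and contact force between spindle and bar above 7 N), for 0.1 s.
At the end, for the whole second after the job is handed in: The bar lies at rest flat on the table in the channel, its end within 5 mm of the brass stop and within 0.12 rad of straight, held by the spindle with 7 N or more; the ratchet has slipped by 0.3 to 6.28 rad in all (all of step 2 and x of bar in the frame of gauge between -0.059 and -0.05 m and y of bar in the frame of gauge between -0.006 and 0.006 m and z of bar in the frame of gauge between 0.046 and 0.053 m and angle between the x axis of bar and the x axis of gauge, either way round below 0.12 rad and angle between bar's own z axis and vertical below 0.06 rad and value of joint ratchet below 6.28 rad and linear speed of bar below 0.01 m/s); the robot touches nothing.
It fails at once if the spindle squeezes the bar with more than 25 N (contact force between spindle and bar above 25 N).
It fails at once if the ratchet is slipped by more than a full turn (value of joint ratchet above 6.28 rad).
It fails at once if the flask, the rack or the beaker is moved by more than 30 mm (distance of any of flask, rack, beaker from where it was at the start of the episode above 0.03 m).
It also fails if it takes over 72 s, if anything falls off the work surface, if the arm or the gripper's body presses on something with over 40 N, if the wrist force passes 120 N, or if a joint passes its speed limit or range.

## Working session

There is one attempt and no reset: what is moved stays moved. The work goes in short steps, Python scripts to look and compute and a shell command to move; the robot and the scene stay as the last step left them, time stands still between calls to the robot, and variables do not carry over. Pictures are saved under pics/ and viewed, about 8 in all and at most 12, crops included, and the job is handed in when it is done.

```bash
mkdir -p pics; ls; cat > h.py <<'E'
import numpy as np, cv2
from cell import read_state, cams, manip
def ray(name,u,v,c=None):
    c=c or cams.get_calibration(name); R=np.array(c["R"]);t=np.array(c["t"])
    f=210/np.tan(np.radians(c["vertical_fov"])/2)
    x,y=(u-c["cx"])/f,(v-c["cy"])/f
    if name=="wrist":
        r=np.hypot(x,y); s=np.sin(r)/max(r,1e-9); d=np.array([x*s,y*s,np.cos(r)])
    else: d=np.array([x,y,1.])
    d=R.T@d
    return -R.T@t, d/np.linalg.norm(d)
def plane(name,u,v,z,c=None):
    o,d=ray(name,u,v,c); return o+d*(z-o[2])/d[2]
def proj(name,X,c=None):
    c=c or cams.get_calibration(name); p=np.array(c["R"])@np.array(X)+np.array(c["t"])
    f=210/np.tan(np.radians(c["vertical_fov"])/2)
    if name=="wrist":
        n=np.hypot(p[0],p[1]); th=np.arctan2(n,p[2]); return c["cx"]+f*th*p[0]/n, c["cy"]+f*th*p[1]/n
    return c["cx"]+f*p[0]/p[2], c["cy"]+f*p[1]/p[2]
def grab(name,fn=None):
    c=cams.get_calibration(name); im=np.array(cams.camera(name))
    if fn: cv2.imwrite("pics/"+fn,im[:,:,::-1])
    return im,c
E
python3 - <<'E'
from h import *
s=read_state(); print(s)
ims=[]
for n in ["scene","side","wrist"]:
    im,c=grab(n,n+"0.png"); print(n,c["vertical_fov"],c["cx"],c["cy"],np.round(-np.array(c["R"]).T@np.array(c["t"]),0))
E
```

```text
pics
{'clock': 0.0, 'joints': array([-1.36055700e+00,  3.00466260e-01,  1.52158014e+00,  2.68570425e-05,
        1.32069189e+00, -6.65996340e-02]), 'qd': array([-0.00145527, -0.00059982, -0.00068141,  0.00048025, -0.00125762,
       -0.00245743]), 'effort': array([ 4.66205471e-03, -5.31802726e+01, -3.52735984e+01,  7.09742121e-02,
        2.45187536e-02, -1.03048460e-04]), 'eef_pos': array([ 150.27546674, -528.81126078,  212.88937782]), 'eef_rot': array([-3.14045129e+00, -1.02198407e-04,  2.76832238e-01]), 'wrist_force': array([ 0.12161605,  1.0126759 , -0.45093088]), 'moment': array([-0.03682125,  0.01880099,  0.0333344 ]), 'finger_gap': 93.96372715053481}
scene 57.679972122484095 280.971242579362 209.90793230044423 [1033. -511.  686.]
side 44.420119669394346 287.2990542608933 211.15002004711485 [  73. 1314. 1015.]
wrist 65.70646984690485 281.71665919333145 210.4620946819324 [ 231. -507.  383.]
```

View pics/scene0.png

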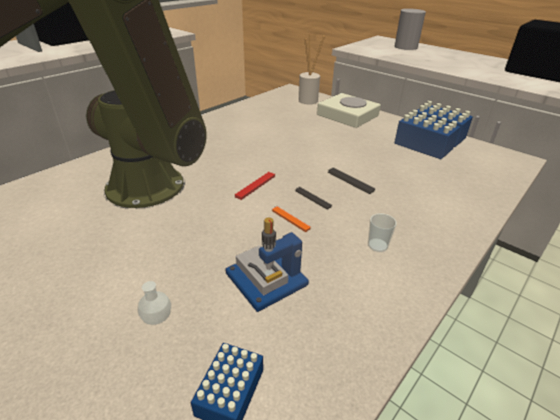

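View pics/side0.png

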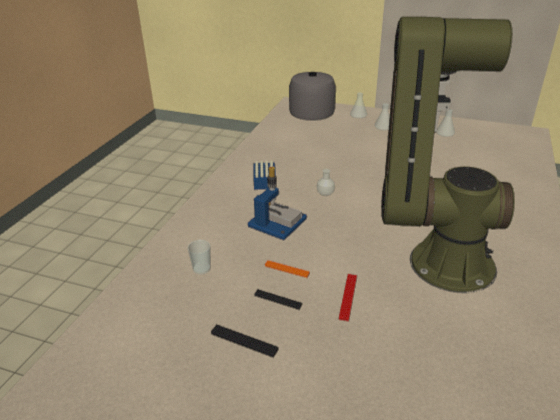

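The bar is the smaller dark one: scene (313,198), side (278,299). The micrometer is at scene (267,270) and side (278,212), with the flask at its far side, the beaker at scene (381,233) and the rack at scene (229,383).

```bash
python3 - <<'E'
from h import *
a=cv2.imread("pics/scene0.png");b=cv2.imread("pics/side0.png")
for n,im,(x0,y0,x1,y1) in [("scene",a,(292,184,335,210)),("side",b,(248,287,306,311))]:
    m=(im[y0:y1,x0:x1].max(2)<75).astype(np.uint8)
    k,l,st,ce=cv2.connectedComponentsWithStats(m); i=1+np.argmax(st[1:,4])
    (u,v),wh,ang=cv2.minAreaRect(np.argwhere(l==i)[:,::-1].astype(np.float32))
    box=cv2.boxPoints(((u,v),wh,ang))+[x0,y0]
    c=[plane(n,*p,5)[:2] for p in box]; 
    print(n,st[i],ce[i]+[x0,y0],plane(n,*(ce[i]+[x0,y0]),6).round(1)); 
    e=[np.linalg.norm(c[j]-c[(j+1)%4]) for j in range(4)]; j=int(np.argmax(e)); d=c[(j+1)%4]-c[j]
    print(np.round(e,1),np.degrees(np.arctan2(d[1],d[0])))
ca=cv2.resize(a[205:310,215:320],(400,400),interpolation=cv2.INTER_CUBIC)
cb=cv2.resize(b[155:245,235:325],(400,400),interpolation=cv2.INTER_CUBIC)
cv2.imwrite("pics/crop1.png",np.hstack([ca,cb]))
E
```

```text
scene [  4   4  35  21 166] [313.37951807 198.        ] [458.3 316.9   6. ]
[ 26.4 141.9  23.8 139. ] -5.197793638516477
side [  7   3  47  19 314] [277.97452229 298.93630573] [450.6 320.8   6. ]
[ 26.8 141.1  25.5 138.9] 174.38927043917536
```

View pics/crop1.png

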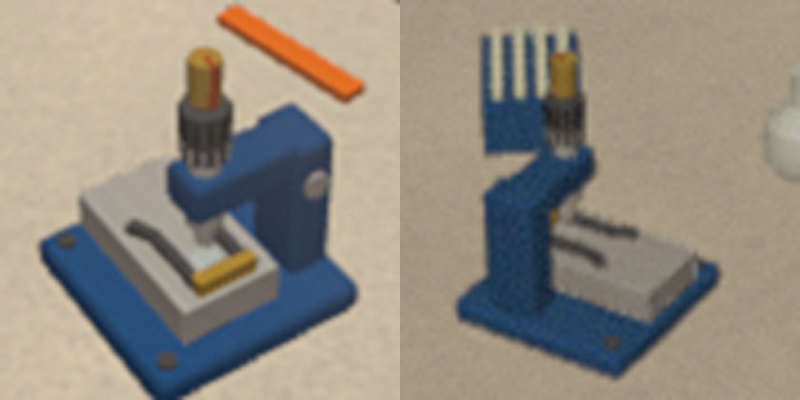

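```bash
python3 - <<'E'
from h import *
def tri(p,q):
    o1,d1=ray("scene",*p);o2,d2=ray("side",*q)
    A=np.stack([d1,-d2],1); s=np.linalg.lstsq(A,o2-o1,rcond=None)[0]
    return ((o1+s[0]*d1+o2+s[1]*d2)/2).round(1), np.linalg.norm(o1+s[0]*d1-o2-s[1]*d2).round(1)
S=lambda x,y:(215+x/3.81,205+y/3.81)
D=lambda x,y:(235+(x-400)/4.444,155+y/4.444)
print("knobtop",tri(S(205,55),D(563,57)),"bot",tri(S(203,107),D(565,97)))
G={ "s":[((185,322),(30,-35)),((277,265),(30,35)),((80,195),(-95,-35))],"d":[((651,300),(-95,-35)),((695,258),None)]}
P=[plane("scene",*S(*p),50)[:2] for p in [(185,318),(277,263),(80,195)]]
print("table scene +x-y,+x+y,-x-y",np.round(P,1))
for a,b,l in [(0,1,70),(2,0,125)]:
    d=P[b]-P[a]; print(np.linalg.norm(d),l,np.degrees(np.arctan2(d[1],d[0])))
Q=[plane("side",*D(*p),50)[:2] for p in [(651,292),(695,250)]]; d=Q[1]-Q[0]; print("side -x+y,-x-y",np.round(Q,1),np.linalg.norm(d),np.degrees(np.arctan2(d[1],d[0])))
F=[plane("scene",*S(*p),22)[:2] for p in [(43,240),(163,388),(357,285)]]
for a,b in [(0,1),(1,2)]:
    d=F[b]-F[a]; print("foot",F[a].round(),np.linalg.norm(d),np.degrees(np.arctan2(d[1],d[0])))
E
```

```text
knobtop (array([603.3, -49.8, 203. ]), np.float64(3.0)) bot (array([603.8, -52.2, 168. ]), np.float64(3.3))
table scene +x-y,+x+y,-x-y [[631.  -94.6]
 [641.8 -25.1]
 [510.6 -64.4]]
70.25646459394197 70 81.1863710344044
124.19600043318268 125 -14.05979142377043
side -x+y,-x-y [[516.4   5. ]
 [502.5 -58.1]] 64.59410751573438 -102.48269677263383
foot [501. -89.] 143.91543327894 -13.645135484995537
foot [ 641. -123.] 142.77163784936639 76.67074166750594
```

Gauge axis ≈ (603.5,-51), yaw ≈ -13.5°. The bar is at ≈ (454,319), yaw ≈ -5.4°, and its measured size fits 140 x 22. Next I move over, going to tool yaw 174.6° to keep the last joint mid-range.

```bash
cat > plan.py <<'E'
import sys; from h import *
def plan(x,y,z,yaw=None):
    s=read_state(); p=s["eef_pos"]; r,pt,w=s["eef_rot"]
    from scipy.spatial.transform import Rotation as Ro
    R=Ro.from_euler("xyz",[r,pt,w]).as_matrix()
    d=R.T@(np.array([x,y,z])-p)/1000
    t=0 if yaw is None else (np.degrees(w)-yaw+180)%360-180
    print("t",round(float(s["clock"]),2),"p",p.round(1),"yaw",np.degrees(w).round(1),"rp",round(r,3),round(pt,3),"q6",s["joints"][5].round(2),"F",np.round(s["wrist_force"],1),"gap",round(s["finger_gap"],1),"| row",d.round(4).tolist(),round(float(t),1))
if __name__=="__main__": plan(*map(float,sys.argv[1:]))
E
python3 -m handwheel '[[0.048,-0.036,0,-10],[0.095,-0.072,0,-20],[0.143,-0.108,0,-30],[0.191,-0.145,0,-40],[0.238,-0.181,0,-50]]' 0 30
python3 plan.py 420 0 213 125
```

```text
clock: 0.78
eef_pos: [330.5, -288.0, 213.2]
eef_rot: [-3.141, -0.001, 1.155]
wrist_force: [1.2, -0.5, 0.4]
finger_gap: 94.0
t 0.78 p [ 330.5 -288.   213.2] yaw 66.2 rp -3.141 -0.001 q6 -0.39 F [ 1.2 -0.5  0.4] gap 94.0 | row [0.2996, -0.0345, 0.0004] -58.8
```

```bash

python3 -m handwheel '[[0.06,-0.007,0,-10],[0.12,-0.014,0,-20],[0.18,-0.021,0,-30],[0.24,-0.028,0,-40],[0.298,-0.034,0,-50]]'
python3 plan.py 418 322 160 174.6
```

```text
clock: 1.4
eef_pos: [420.0, 0.4, 213.6]
eef_rot: [3.141, -0.0, 2.034]
wrist_force: [1.4, -0.6, -0.0]
finger_gap: 94.2
t 1.4 p [4.200e+02 4.000e-01 2.136e+02] yaw 116.5 rp 3.141 -0.0 q6 -0.55 F [ 1.4 -0.6 -0. ] gap 94.2 | row [0.2886, 0.1418, 0.0538] -58.1
```

```bash

python3 -m handwheel '[[0.053,0.026,0.003,-10],[0.106,0.052,0.006,-20],[0.16,0.078,0.01,-30],[0.213,0.104,0.014,-40],[0.266,0.13,0.016,-50]]'
python3 -m handwheel '[[0.023,-0.006,0.012,-8.1],[0.023,-0.006,0.012,-8.1]]'
python3 - <<'E'
from h import *
im,c=grab("wrist","w1.png"); s=read_state(); print(s["eef_pos"].round(1),np.degrees(s["eef_rot"][2]))
m=(im.max(2)<75).astype(np.uint8)
n,l,st,ce=cv2.connectedComponentsWithStats(m)
for i in range(1,n):
    if st[i,4]>600:
        pts=np.argwhere(l==i)[:,::-1].astype(np.float32)
        w=np.array([plane("wrist",*p,10,c)[:2] for p in pts[::3]],np.float32)
        print(st[i],ce[i].round(),cv2.minAreaRect(w))
E
python3 plan.py 418 322 160 174.6
```

```text
clock: 2.02
eef_pos: [417.0, 298.5, 197.5]
eef_rot: [3.141, 0.0, 2.912]
wrist_force: [0.2, -1.3, 1.3]
finger_gap: 94.3
clock: 2.28
eef_pos: [392.1, 298.1, 184.7]
eef_rot: [-3.141, -0.001, 3.055]
wrist_force: [-0.3, -0.3, 0.2]
finger_gap: 94.0
[393.2 297.8 185.5] 174.83971060204445
[   0    0   71   26 1326] [29. 10.] ((107.29460906982422, -20.00231170654297), (148.7936248779297, 37.668399810791016), 67.86603546142578)
[    0   180   560   240 55862] [296. 350.] ((694.2265625, 259.9903564453125), (1546.337158203125, 642.33203125), 85.36843872070312)
[ 294  182   23  113 2176] [305. 237.] ((451.50897216796875, 318.4687194824219), (22.221487045288086, 139.74612426757812), 84.50211334228516)
t 2.33 p [393.2 297.8 185.5] yaw 174.8 rp 3.141 -0.0 q6 -0.91 F [ 0.  -0.2 -0.7] gap 93.8 | row [-0.0225, 0.0263, 0.0255] 0.2
```

View pics/w1.png

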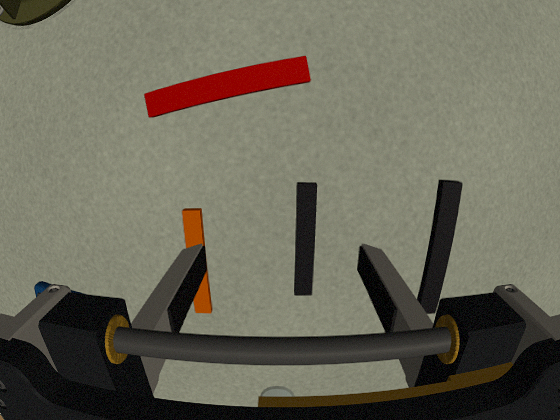

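The dark bar is at px (305,237), measured centre (451.5,318.5), yaw -5.5°, 139.7 x 22.2 mm, which matches. Orange and the larger dark bar are > 100 mm away. I grasp 38 mm from centre towards the robot.

```bash

python3 -m handwheel '[[-0.0185,0.026,0.05,0.3],[-0.0185,0.026,0.1,0.3],[-0.0185,0.026,0.14,0.3],[-0.0185,0.026,0.16,0.3],[-0.0185,0.026,0.16,0.3]]' 0.5
python3 plan.py 413.7 322.1 10 174.5
```

```text
clock: 2.95
eef_pos: [414.5, 321.2, 24.9]
eef_rot: [-3.141, -0.001, 3.042]
wrist_force: [0.3, 0.1, 0.1]
finger_gap: 48.6
t 2.95 p [414.5 321.2  24.9] yaw 174.3 rp -3.141 -0.001 q6 -0.88 F [0.3 0.1 0.1] gap 48.6 | row [0.0008, 0.0008, 0.0149] -0.2
```

```bash

python3 -m handwheel '[[0.001,0.001,0.008,0],[0.001,0.001,0.0145,0],[0.001,0.001,0.0145,0]]'
python3 -m handwheel '[[0,0,0,0],[0,0,0,0],[0,0,0,0],[0,0,0,0]]' 1 40
python3 -m handwheel '[[0,0,-0.03,0],[0,0,-0.07,0],[0,0,-0.11,0],[0,0,-0.11,0]]'
python3 plan.py 450 0 120 166.5
python3 - <<'E'
from h import *
im,c=grab("wrist","w2.png")
E
```

```text
clock: 3.32
eef_pos: [413.6, 322.2, 10.4]
eef_rot: [-3.141, -0.001, 3.042]
wrist_force: [0.5, -0.2, 0.2]
finger_gap: 47.2
clock: 3.82
eef_pos: [413.6, 322.3, 10.6]
eef_rot: [-3.141, -0.001, 3.042]
wrist_force: [-1.0, 0.2, 2.4]
finger_gap: 21.5
clock: 4.32
eef_pos: [414.7, 323.1, 123.1]
eef_rot: [3.139, 0.002, 3.042]
wrist_force: [-0.8, -0.8, -1.4]
finger_gap: 21.5
t 4.33 p [414.7 323.1 123.1] yaw 174.3 rp 3.139 0.002 q6 -0.88 F [-0.8 -0.8 -1.4] gap 21.5 | row [-0.0672, -0.318, 0.0025] 7.8
```

View pics/w2.png

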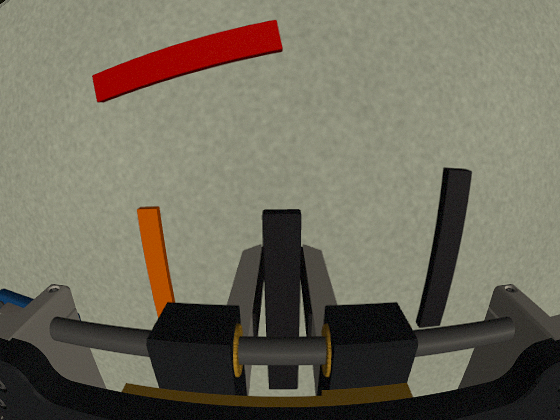

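Bar held (gap 21.5 mm), level, end at px (282,210). Correcting the fixed-camera bias seen on the bar, the gauge axis is ≈ (602.5,-50.5). I move to pre-insertion (gauge x -165).

```bash
python3 plan.py 442 -12 110 166.5
python3 -m handwheel '[[-0.0,-0.06,0.0,2],[-0.01,-0.12,0,4],[-0.02,-0.18,0,6],[-0.04,-0.235,0,7.8],[-0.055,-0.285,0,7.8]]'
python3 plan.py 442 -12 110 166.5
```

```text
t 4.38 p [413.9 322.5 121.1] yaw 174.3 rp 3.141 0.0 q6 -0.88 F [-0.  -0.1 -2. ] gap 21.4 | row [-0.0611, -0.3301, 0.011] 7.8
clock: 5.0
eef_pos: [439.8, 31.5, 119.7]
eef_rot: [-3.141, -0.002, 2.905]
wrist_force: [1.1, -0.1, -1.6]
finger_gap: 21.7
t 5.0 p [439.8  31.5 119.7] yaw 166.5 rp -3.141 -0.002 q6 -1.35 F [ 1.1 -0.1 -1.6] gap 21.7 | row [-0.0123, -0.0418, 0.0097] -0.0
```

```bash

python3 -m handwheel '[[-0.012,-0.042,0.01,0],[-0.012,-0.042,0.035,0],[-0.012,-0.042,0.04,0],[-0.012,-0.042,0.04,0]]'
python3 plan.py 442 -12 63 166.5
python3 - <<'E'
from h import *
a,_=grab("scene","s2.png"); b,_=grab("side","d2.png")
def an(im,n):
    im=im.copy()
    for gx,gy,z in [(-95,35,50),(-95,-35,50),(30,-35,50),(30,35,50),(-48,0,50),(16,0,50),(0,0,97)]:
        c,s=np.cos(np.radians(-13.5)),np.sin(np.radians(-13.5))
        u,v=proj(n,[602.5+gx*c-gy*s,-50.5+gx*s+gy*c,z]); 
        cv2.circle(im,(int(u*8),int(v*8)),6,(0,255,0),-1,shift=3)
    return im
A=an(a,"scene")[190:310,200:320]; B=an(b,"side")[150:270,230:350]
cv2.imwrite("pics/c2.png",np.hstack([cv2.resize(x,(400,400),interpolation=cv2.INTER_CUBIC) for x in (A,B)])[:,:,::-1])
E
```

```text
clock: 5.5
eef_pos: [441.2, -11.7, 79.2]
eef_rot: [-3.141, -0.004, 2.906]
wrist_force: [-0.1, 0.1, -1.4]
finger_gap: 21.6
t 5.5 p [441.2 -11.7  79.2] yaw 166.5 rp -3.141 -0.004 q6 -1.44 F [-0.1  0.1 -1.4] gap 21.6 | row [-0.0009, -0.0001, 0.0162] -0.0
```

View pics/c2.png

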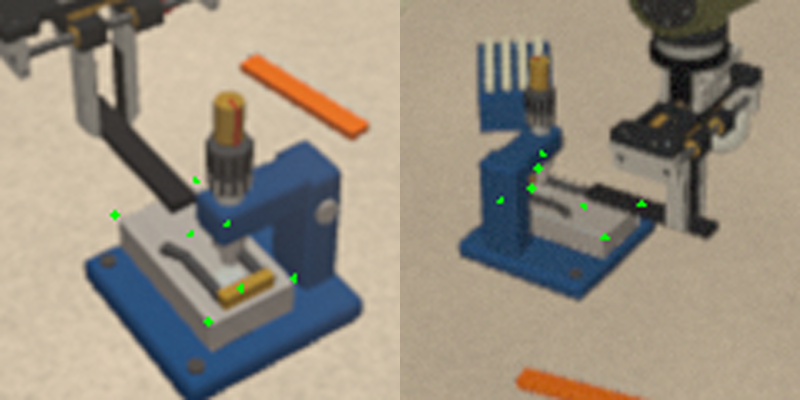

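The projected table corners sit on the table in the side view (within about 2 px) and are offset in the scene view by its known bias. The bar points along the channel, with its tip before the flare. Now I lower to just above the table.

```bash

python3 -m handwheel '[[0,0,0.008,0],[0,0,0.015,0],[0,0,0.0175,0],[0,0,0.0175,0]]'
python3 plan.py 512.1 -28.8 61.7 166.5
```

```text
clock: 6.1
eef_pos: [441.6, -11.7, 62.3]
eef_rot: [-3.141, -0.002, 2.906]
wrist_force: [-0.1, 0.5, -0.9]
finger_gap: 21.2
t 6.1 p [441.6 -11.7  62.3] yaw 166.5 rp -3.141 -0.002 q6 -1.44 F [-0.1  0.5 -0.9] gap 21.2 | row [-0.0725, -0.0002, 0.0005] 0.0
```

```bash

python3 -m handwheel '[[-0.01,0,0.0005,0],[-0.02,0,0.0005,0],[-0.03,0,0.0005,0],[-0.04,0,0.0005,0],[-0.05,0,0.0005,0]]'
python3 plan.py 513.1 -29 61.7 166.5
```

```text
clock: 6.72
eef_pos: [491.0, -23.5, 61.7]
eef_rot: [-3.141, -0.002, 2.906]
wrist_force: [-0.5, -0.5, -1.5]
finger_gap: 21.3
t 6.72 p [491.  -23.5  61.7] yaw 166.5 rp -3.141 -0.002 q6 -1.46 F [-0.5 -0.5 -1.5] gap 21.3 | row [-0.0228, -0.0002, -0.0] 0.0
```

```bash

python3 -m handwheel '[[-0.004,0,0,0],[-0.008,0,0,0],[-0.012,0,0,0],[-0.016,0,0,0],[-0.018,0,0,0]]'
python3 -m handwheel '[[-0.001,0,0,0],[-0.002,0,0,0],[-0.003,0,0,0]]'
python3 plan.py 513.1 -29 61.7 166.5
```

```text
clock: 7.35
eef_pos: [508.7, -27.8, 61.7]
eef_rot: [-3.141, -0.002, 2.906]
wrist_force: [0.3, -0.4, -1.2]
finger_gap: 21.5
clock: 7.72
eef_pos: [511.6, -28.5, 61.7]
eef_rot: [-3.141, -0.002, 2.906]
wrist_force: [0.5, -0.2, -0.8]
finger_gap: 21.2
t 7.72 p [511.6 -28.5  61.7] yaw 166.5 rp -3.141 -0.002 q6 -1.46 F [ 0.5 -0.2 -0.8] gap 21.2 | row [-0.0016, -0.0002, 0.0] 0.0
```

```bash

for i in 1 2; do python3 -m handwheel '[[-0.001,0,0.0003,0],[-0.002,0,0.0003,0],[-0.002,0,0.0003,0]]' | sed -n '2p;4p'; done
```

```text
eef_pos: [513.6, -28.9, 61.4]
wrist_force: [0.2, -0.6, -1.0]
eef_pos: [514.2, -29.1, 60.5]
wrist_force: [-9.1, 2.1, 2.3]
```

The stop was met at 9 N of push. I relax it and open.

```bash

python3 -m handwheel '[[0,0,0,0],[0,0,0,0]]' | sed -n '2p;4p'
python3 -m handwheel '[[0,0,0,0],[0,0,0,0],[0,0,0,0]]' 0.5
python3 - <<'E'
from h import *
a,_=grab("scene","s3.png"); b,_=grab("side","d3.png")
A=a[190:310,200:320]; B=b[150:270,230:350]
cv2.imwrite("pics/c3.png",np.hstack([cv2.resize(x,(400,400),interpolation=cv2.INTER_CUBIC) for x in (A,B)])[:,:,::-1])
E
```

```text
eef_pos: [514.1, -29.0, 60.5]
wrist_force: [-2.3, 1.4, 0.2]
clock: 9.1
eef_pos: [514.3, -29.1, 60.7]
eef_rot: [-3.141, -0.006, 2.906]
wrist_force: [0.7, 0.1, 0.5]
finger_gap: 45.9
```

View pics/c3.png

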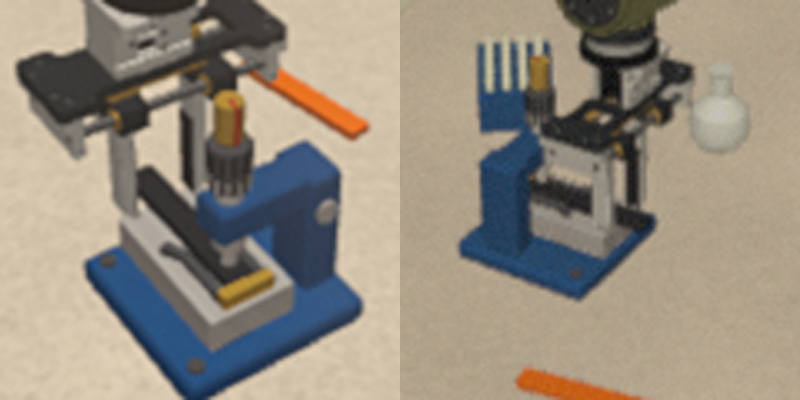

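The bar lies in the channel against the stop, bar end at scene crop (235,265), fingers clear. The stop contact puts the axis at ≈ (603.5,-50.6), consistent with the image estimate. I go up and over the knob for a wrist look.

```bash

python3 -m handwheel '[[0.0,0,-0.03,0],[0.0,0,-0.09,0],[0.0,0,-0.15,0],[0.0,0,-0.21,0],[0.0,0,-0.225,0]]' | sed -n '2p;4p'
python3 -m handwheel '[[-0.02,0,0,-10],[-0.05,0,0,-20],[-0.08,0,0,-30],[-0.09,0,0,-40],[-0.0915,0,0,-50]]' 0 
python3 - <<'E'
from h import *
im,c=grab("wrist","w4.png"); s=read_state(); print(s["eef_pos"].round(1),proj("wrist",[603.5,-50.6,203],c))
E
python3 plan.py 603.5 -50.6 280 220
```

```text
eef_pos: [516.3, -29.3, 289.5]
wrist_force: [0.5, 0.1, -0.1]
clock: 10.45
eef_pos: [605.6, -50.9, 287.6]
eef_rot: [3.14, -0.001, -2.499]
wrist_force: [0.3, 0.5, -1.6]
finger_gap: 92.3
[605.5 -50.8 287.8] (np.float64(284.3706215142635), np.float64(217.8476589953409))
t 10.5 p [605.5 -50.8 287.8] yaw -142.7 rp 3.14 -0.001 q6 -2.37 F [-0.6  0.6 -0.4] gap 93.5 | row [0.0014, 0.0014, 0.0078] -2.7
```

View pics/w4.png

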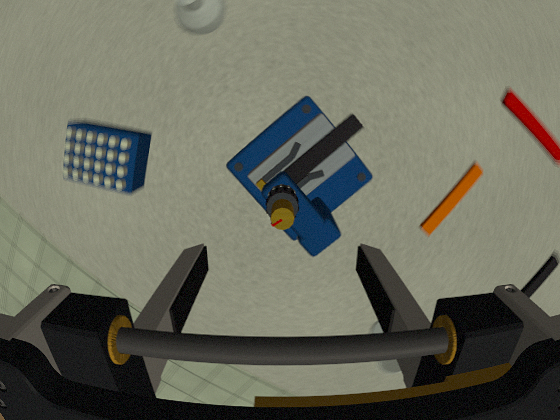

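The knob top is at px (283,216), predicted (284,218). The bar lies in the channel with its outer end at px (360,122). I refine the knob's xy and height.

```bash
python3 - <<'E'
from h import *
im=cv2.imread("pics/w4.png"); x0,y0=262,195
hsv=cv2.cvtColor(im[y0:240,x0:305],cv2.COLOR_BGR2HSV)
m=(((hsv[...,0]<35)|(hsv[...,0]>172))&(hsv[...,1]>110)&(hsv[...,2]>120)).astype(np.uint8)
for r in m: print(''.join('.#'[v] for v in r))
k,l,st,ce=cv2.connectedComponentsWithStats(m); i=1+np.argmax(st[1:,4])
(u,v),r=cv2.minEnclosingCircle(np.argwhere(l==i)[:,::-1].astype(np.float32)); u+=x0;v+=y0
print(st[i],ce[i]+[x0,y0],u,v,r)
c=cams.get_calibration("wrist")
for z in (200,203,206):
    P=plane("wrist",u,v,z,c); Q=plane("wrist",u+r,v,z,c); print(P.round(1),"radius",np.linalg.norm(P-Q).round(1))
o1,d1=ray("wrist",u,v,c)
for n,p in [("side",(271.7,167.8)),("scene",(268.8,219.4))]:
    o2,d2=ray(n,*p); s=np.linalg.lstsq(np.stack([d1,-d2],1),o2-o1,rcond=None)[0]; print(n,(o1+s[0]*d1).round(1),(o2+s[1]*d2).round(1))
E
```

```text
...........................................
...........................................
...........................................
...........................................
...........................................
...........................................
...........................................
...........................................
...........................................
...........................................
...........................................
...........................................
...........................................
....................#......................
...........................................
..............##.#.##.#####................
.............####..#.#######...............
............#.....#.#......................
...........................................
...........#...............................
..........#...#......#...#.................
...........##.##.......##..#..#............
..........#.######.#############...........
..........#################.####...........
...........#......##...#.......#...........

[... 439 characters left out ...]

...........................................
...........................................
...........................................
...........................................
...........................................
...........................................
...........................................
...........................................
...........................................
...........................................
[ 9 19 23 13 90] [280.02222222 219.17777778] 282.0 220.5 11.543496131896973
[607.2 -50.1 200. ] radius 9.7
[606.5 -50.7 203. ] radius 9.6
[605.7 -51.3 206. ] radius 9.4
side [606.2 -50.9 204. ] [602.4 -51.7 202.9]
scene [606.1 -51.  204.5] [606.1 -50.9 204.5]
```

```bash

python3 -m handwheel '[[0.001,0,0.0,10],[0.001,0,0.01,20],[0.001,0,0.03,30],[0.001,0,0.05,40],[0.001,0,0.06,50]]' 0.6 8 | sed -n '2p;4p'
python3 -m handwheel '[[0,0,0.0,10],[0,0,0.01,20],[0,0,0.02,30],[0,0,0.03,40],[0,0,0.036,40]]' 0.6
python3 plan.py 604.5 -51 190 127
```

```text
eef_pos: [603.9, -51.3, 225.7]
wrist_force: [0.0, 0.0, 0.8]
clock: 11.75
eef_pos: [603.3, -51.2, 188.5]
eef_rot: [-3.137, -0.005, 2.213]
wrist_force: [0.7, -0.3, 0.5]
finger_gap: 37.3
t 11.75 p [603.3 -51.2 188.5] yaw 126.8 rp -3.137 -0.005 q6 -0.79 F [ 0.7 -0.3  0.5] gap 37.3 | row [-0.0005, 0.001, -0.0015] -0.2
```

```bash

python3 -m handwheel '[[0,0,0,0],[0,0,0,0],[0,0,0,0],[0,0,0,0]]' 1 10
python3 -m handwheel '[[0,0,0,0],[0,0,0,0],[0,0,0,0]]'
python3 -m handwheel '[[0,0,0,0],[0,0,0,0],[0,0,0,0]]'
```

```text
clock: 12.25
eef_pos: [603.5, -51.1, 188.7]
eef_rot: [-3.138, -0.004, 2.213]
wrist_force: [3.0, 0.3, -1.1]
finger_gap: 19.9
clock: 12.62
eef_pos: [603.5, -51.1, 188.7]
eef_rot: [-3.138, -0.004, 2.213]
wrist_force: [1.6, 1.4, -1.4]
finger_gap: 19.5
clock: 13.0
eef_pos: [603.6, -51.1, 188.7]
eef_rot: [-3.138, -0.004, 2.213]
wrist_force: [2.5, 2.2, -0.9]
finger_gap: 20.1
```

Knob gripped at 20 mm gap, almost centred in this direction. I release, turn back to the start angle and grip again.

```bash

python3 -m handwheel '[[0,0,0,0],[0,0,0,0],[0,0.0004,0,-5],[0,0.0004,0,-15],[0,0.0004,0,-25]]' 0.6 10 | sed -n '2p;4p'
python3 -m handwheel '[[0,0,0.0,-10],[0,0,0,-20],[0,0,0,-30],[0,0,0,-40],[0,0,0,-50]]' | sed -n '2p;4p'
python3 -m handwheel '[[0,0,0.0,-10],[0,0,0,-18],[0,0,0,-18]]' | sed -n '2p;4p'
python3 plan.py 603.9 -50.9 190 217
```

```text
eef_pos: [603.8, -51.0, 188.8]
wrist_force: [0.2, 1.1, -0.5]
eef_pos: [603.7, -51.1, 188.9]
wrist_force: [0.8, -1.3, 0.4]
eef_pos: [603.7, -51.2, 189.0]
wrist_force: [-0.4, -0.3, -0.5]
t 14.62 p [603.7 -51.2 189. ] yaw -139.6 rp 3.137 -0.004 q6 -2.42 F [-0.4 -0.3 -0.5] gap 37.8 | row [-0.0003, 0.0001, -0.0011] 3.4
```

```bash

python3 -m handwheel '[[0,0,0,0],[0,0,0,0],[0,0,0,0],[0,0,0,0]]' 1 14 | sed -n '2p;4,5p'
python3 -m handwheel '[[0,0,0,0],[0,0,0,0],[0,0,0,0]]'| sed -n '2p;4p'
python3 -c "
from h import *; print(read_state()['moment'])"
```

```text
eef_pos: [603.8, -51.3, 189.0]
wrist_force: [1.2, -0.7, -0.2]
finger_gap: 19.5
eef_pos: [603.8, -51.3, 189.0]
wrist_force: [0.6, -1.1, 0.1]
[-0.13625514 -0.34773501  0.01334298]
```

Centred in both directions. First 50° clockwise, safely below the minimum gap, with the tool slightly under-following the sink.

```bash
cat > st.py <<'E'
from h import *
s=read_state(); print(round(s["clock"],2),s["eef_pos"].round(1),"yaw",np.degrees(s["eef_rot"][2]).round(1),"q6",s["joints"][5].round(3),"F",s["wrist_force"].round(1),"Mz",s["moment"].round(3),"q6eff",s["effort"][5].round(3))
E
python3 -m handwheel '[[0,0,0.0002,10],[0,0,0.0005,20],[0,0,0.0008,30],[0,0,0.0010,40],[0,0,0.0013,50]]' >/dev/null; python3 st.py
python3 -m handwheel '[[0,0,0,0]]' >/dev/null; python3 st.py
```

```text
16.12 [603.6 -51.  187.4] yaw 170.0 q6 -1.542 F [ 0.3 -0.1 -2.5] Mz [ 0.234 -0.39  -0.023] q6eff -2.885
16.25 [603.7 -50.8 187.3] yaw 170.1 q6 -1.543 F [ 1.1  0.3 -0.5] Mz [ 0.04  -0.412 -0.065] q6eff 1.792
```

```bash

for i in 1 2; do python3 -m handwheel '[[0,0,0.0002,10],[0,0,0.0004,20],[0,0,0.0004,20]]' >/dev/null; python3 st.py; done
for i in 1 2; do python3 -m handwheel '[[0,0,0.0,10],[0,0,0.0001,20],[0,0,0.0001,20]]' >/dev/null; python3 st.py; done
```

```text
16.62 [603.7 -50.7 186.8] yaw 150.3 q6 -1.198 F [ 1.2  0.9 -2.8] Mz [ 0.18  -0.586  0.017] q6eff 1.937
17.0 [603.7 -50.6 186.2] yaw 130.7 q6 -0.855 F [ 3.   0.5 -4.6] Mz [ 0.177 -0.717 -0.021] q6eff 1.914
17.38 [603.6 -50.5 185.7] yaw 111.2 q6 -0.514 F [ 3.3  0.3 -6.2] Mz [ 0.111 -0.858 -0.002] q6eff 1.906
17.75 [603.6 -50.5 185.1] yaw 91.6 q6 -0.173 F [ 4.8 -0.3 -7.7] Mz [ 0.071 -1.118 -0.01 ] q6eff 1.903
```

```bash

python3 -m handwheel '[[0,0.0005,0.0007,0],[0,0.0005,0.0007,0]]' >/dev/null; python3 st.py
for i in 1 2; do python3 -m handwheel '[[0,0,0.0002,10],[0,0,0.0004,20],[0,0,0.0004,20]]' >/dev/null; python3 st.py; done
```

```text
18.0 [604.2 -50.5 184.9] yaw 91.9 q6 -0.177 F [ 2.   0.3 -1.6] Mz [ 0.116 -0.523 -0.021] q6eff -0.21
18.38 [604.1 -50.6 184.4] yaw 72.1 q6 0.169 F [ 2.8  0.2 -5.5] Mz [ 0.041 -0.795 -0.039] q6eff 1.954
18.75 [604.1 -50.6 183.9] yaw 52.4 q6 0.512 F [ 3.9 -0.1 -5.6] Mz [-0.097 -0.859  0.004] q6eff 1.943
```

```bash

python3 -m handwheel '[[0,0,0.0003,0],[0,0,0.0003,0]]' >/dev/null; python3 st.py
for i in 1 2; do python3 -m handwheel '[[0,0,0,10],[0,0,0,20],[0,0,0,20]]' >/dev/null; python3 st.py; done
python3 - <<'E'
from h import *
a,_=grab("scene","s5.png"); A=a[195:295,210:310]
cv2.imwrite("pics/c5.png",np.hstack([cv2.resize(x[195:295,210:310],(400,400),interpolation=cv2.INTER_CUBIC)[:,:,::-1] for x in (np.array(cv2.imread("pics/s3.png")[:,:,::-1]),a)]))
E
```

```text
19.0 [604.2 -50.6 183.8] yaw 52.6 q6 0.508 F [ 3.9  0.5 -2.8] Mz [-0.017 -0.802  0.089] q6eff -0.141
19.38 [604.2 -50.7 183.8] yaw 32.8 q6 0.854 F [ 3.7 -0.6 -4.5] Mz [-0.141 -0.843 -0.026] q6eff 1.979
19.75 [604.2 -50.8 183.8] yaw 13.1 q6 1.198 F [ 3.9 -1.3 -4.4] Mz [-0.189 -0.794  0.008] q6eff 1.948
```

View pics/c5.png

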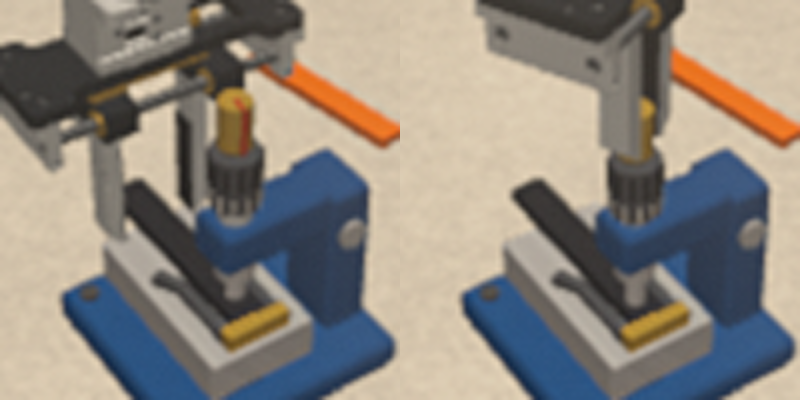

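Sinking has stopped while the knob turned another 40°: z stayed at 183.8 with a steady slight lift. The spindle is on the bar at right crop (635,300). I turn a last 10°, relax and release.

```bash

python3 -m handwheel '[[0,0,0,10],[0,0,0,10]]' >/dev/null; python3 st.py
python3 -m handwheel '[[0.0004,0,0.0002,0],[0.0004,0,0.0002,0]]' >/dev/null; python3 st.py
python3 -m handwheel '[[0,0,0,0],[0,0,0,0],[0,0,0,0]]' 0.6 >/dev/null; python3 st.py
python3 -m handwheel '[[0,0,-0.03,0],[0,0,-0.06,0],[0,0,-0.09,0],[0,0,-0.1,0],[0,0,-0.1,0]]' 0 >/dev/null; python3 st.py
python3 - <<'E'
from h import *
im,c=grab("wrist","w6.png")
u,v=proj("wrist",[603.9,-51,198.5],c); print(u,v)
a=cv2.imread("pics/w4.png"); a=cv2.resize(a[180:250,245:315],(400,400),interpolation=cv2.INTER_CUBIC)
x,y=int(u)-35,int(v)-35; b=im[y:y+70,x:x+70,::-1]; b=cv2.resize(b,(400,400),interpolation=cv2.INTER_CUBIC)
cv2.imwrite("pics/c6.png",np.hstack([a,b])); print(x,y)
E
```

```text
20.05 [604.2 -50.8 183.8] yaw 3.5 q6 1.365 F [ 3.2 -1.4 -4. ] Mz [-0.203 -0.756  0.02 ] q6eff 1.761
20.3 [604.6 -50.8 183.8] yaw 3.7 q6 1.361 F [ 2.9 -0.2 -1.7] Mz [-0.154 -0.562  0.027] q6eff -0.129
20.68 [604.5 -50.8 183.9] yaw 3.7 q6 1.361 F [ 0.6 -0.3  0.4] Mz [0.057 0.016 0.022] q6eff -0.018
21.3 [605.2 -50.9 283.6] yaw 3.8 q6 1.361 F [-0.5  0.3 -0.1] Mz [ 0.002 -0.055 -0.05 ] q6eff -0.003
280.75821613728243 220.48838781953071
245 185
```

View pics/c6.png

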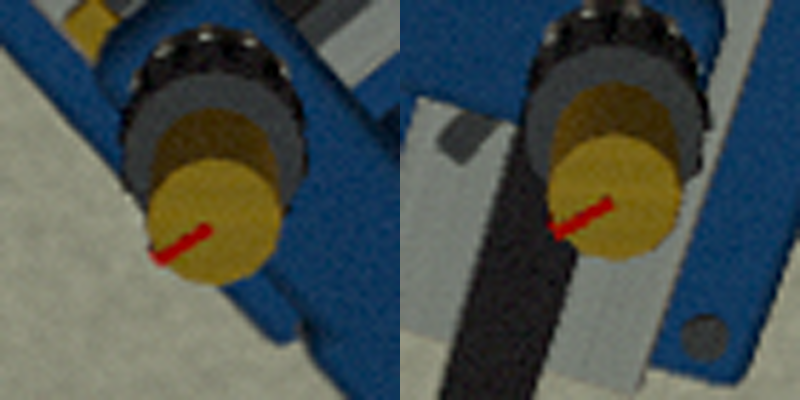

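The red mark stayed fixed relative to the gripper (about 28° and 32° in the image), so the knob turned with the fingers for ≈ 216°. At most 165° of that can be spindle travel, so the ratchet slipped at least 0.9 rad and less than 2.5 rad. The arm is clear, so I hand in.

```bash
python3 -c "
from h import *; print(manip.sign_off())"; python3 st.py
```

```text
the job is handed in; nothing more can be done
None
the job is handed in; nothing more can be done
```

The bar is in the channel against the brass stop, clamped by the spindle. I handed the job in at about 21 s of the 72 s. No verdict is reported, so the rest is from my own checks.

- **Loading:** I gripped the bar 38 mm from its centre and slid it in until it met the stop with about 9 N of push. I then relaxed the push and released it. Camera views afterwards showed it lying in the channel against the stop.
- **Clamping:** I turned the knob about 216° clockwise, keeping a slight lift on it throughout (about 2 to 8 N up, never pressing down). Over the last 50° the spindle stopped sinking, so the ratchet was slipping.
- **Slip estimate:** I put it at about 0.9–1.1 rad, and no more than 2.5 rad. That is less than a full turn, but at the lower end already a little under the quarter turn asked for, within the judged range of 0.3 to 6.28 rad. The knob's red mark kept its place relative to the gripper to within about 4°, so the fingers did not slip on the knob.
- **At hand-in:** The gripper was open, about 100 mm above the knob, with no force on the wrist.

**Checks that disagreed or were missing:**
- The scene camera read about 7 mm off in x, which I corrected against the wrist view.
- The wrist moment was too noisy to show the ratchet torque.
- The 7 N clamp force could not be measured directly. I inferred it from the slipping ratchet.
- The flask, rack and beaker were not measured again at the end. The arm's planned path stayed clear of them.

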